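Shut the amber visor in its turnover case and turn it over

ROBOT

A 7-joint arm with a two-finger parallel gripper is mounted at the origin on the work surface. World frame = base frame: x ahead of the robot, y to its left, z up, the work surface at z = 0. Lengths are in m, angles in rad, forces in N, time in s.
With the tool pointing down it reaches from about 0.4 to 0.875 m from the base axis. Payload 4.4 kg.
Tool frame: the origin (TCP) lies at the very end of the fingers, on their centre line; the grasp point (between the pads) lies 19 mm behind it; z points along the fingers, y is the line along which they close (so a half turn about z gives the same grasp; the last joint's range is limited). The gripper opens to 85 mm and grips with 20 to 120 N. Pads are 22 mm wide; open, the fingers measure 114 mm over their backs; the gripper's body (76 mm by 85 mm) begins 54 mm behind the grasp point. The pads swing forward as they close: fully open they stand 13 mm farther back than shut.
Start: joints at [1.105, 0.628, 0.038, 1.517, -0.027, 0.996, -0.02], TCP at [0.253, -0.599, 0.231] pointing down, gripper open.
Joint ranges: [-3.06, 3.06], [-0.37, 2.12], [-1.25, 1.32], [0.18, 2.47], [-1.1, 4.24], [0.23, 1.98], [-2.94, 2.94]. Speed limits (rad/s): [2.57, 2.57, 3.14, 3.14, 3.14, 3.14, 3.14].

INTERFACE

Orientations are given as a unit quaternion [w, x, y, z].
In Python, from plant import * gives the robot as it stands. The module is installed in compiled form; this text tells all that it offers.
- The arm moves only by the tool servo_tool, never from a script. Its argument "targets" is a list of rows, each an object with "hand": the gripper's target within -1 to 1 (fully open at 1, half-way at 0, shut at -1); "linear": the shift along the tool's x, y, z in mm, a list of three; "rot": the turn, a rotation vector about the tool's x, y, z in degrees, a list of three. A call has 1 to 12 rows; each row is the pose to reach, as a shift and turn from the pose commanded when the call began, along the tool's axes at that moment; what a row does not reach only later rows make up. A row lasts 1/12 s, in which the tool goes at most 41.7 mm and 7.16 degrees, less where a joint would pass 70% of its speed; a pose out of reach is approached as far as the arm can. A call with a gripper value outside its range is refused whole. The fingers move at their own pace and stop on an object; "newtons" is the grip in N (left out, the last holds). Time passes only in rows, so rows that repeat a pose let the fingers close. It gives the time, the measured TCP pose, the force, the opening and the grip force at its end, in the units of the state.
- get_state(): the state, without advancing time (a new reading comes with each control period).
- grab_frame(name): name is "side" or "top" or "wrist"; returns a dict with "frame" (480x640x3 uint8, blue, green, red), "depth" (480x640 float32, m along the optical axis (not along the pixel's ray), 0 where there is no reading), "fx", "fy", "cx", "cy" (pixels), "k1" (the pictures are not rectified: a ray, as slopes to the right and down, at radius r is drawn at 1 + k1 r^2 times it, then the intrinsics apply), "eye" and "orientation" of the camera in the world. Camera axes: x right, y down, z forward; pixel columns grow to the right and rows downward; lengths in m; the calibration is good to about 2 mm. A picture is of the moment at which its call begins.
- close_job(): hands the job in; it is judged then, once.
The state is a dict: "t": time; "joint_positions": joint angles; "joint_velocities": joint speeds; "joint_torque": joint torques, N m; "ee_pos": TCP position; "tcp_rot": TCP orientation; "force": force on the tool from outside, world axes, zero at the start; "ft_torque": the same for the moment, N m; "grip_width": opening from 0.0 (shut) to 1.0 (fully open); "finger_force": force on a finger pad.
Only numpy, scipy, OpenCV 4.12 (cv2) and the standard library are available. Lean on these libraries where they do the work, as an engineer would, in place of code of your own. Each camera call takes 0.05 s, during which the arm holds its last target. There are 200 camera calls.

TASK

Two small turnover cases stand on the bench, one with an amber miniature-helmet visor lying in it and one with a black visor. Press the lid of the case with the amber visor fully shut, then turn that whole case upside down by its red crank handle until it comes to its stop, so that the visor lies on the lid and its other face can be worked on. The visor must stay shut inside; then let go.

Things in the scene. Friction and masses are not known exactly. Their poses are not given: they have to be found in the camera images.
- amber_visor_center (a point): Centre (half-way up) of the amber visor: a round dome 72 mm across, 13 mm high, 50 g, loose, dome up in the 82 x 82 x 16 mm pocket of a blue tray (110 x 110 mm) hung on trunnions between two fixed uprights, 102 mm high. An identical case holds a black visor; which stands left or right, place and yaw vary. The visor need not be grasped.
- amber_handle (a point): Middle of the red crank grip of the amber visor's case: level round bar, 14 mm thick, 64 mm long, outer end free, steel arm 32 mm from here. Frame turns with the case: x from the turning axis to the grip, y along the grip towards the tray, z up at start. Axis: level, parallel to y, at x = -65 mm, 90 mm above the table. Tray middle: (-65, 128, 0); tray z: -16 to 6 mm. Does not spin on its arm.
- amber_case (a joint): Turning angle of the whole case with its crank, rad: 0 at the start (tray level, pocket up, on a stop that also bears the push when the lid is pressed), growing as the grip rises over the top, pi when upside down on the other stop, the grip then at axis height on the opposite side. Friction 0.15 N m: stays about where it is left.
- amber_lid (a joint): Lid angle, rad: 0 shut, 0.5 to 0.85 at the start, opening upward. Clear window in a blue frame, 112 x 110 x 6 mm, hinged along the tray edge opposite the grip (handle frame x = -120, z = 6 mm; hinge parallel to y). Shut, its outer face is at z = 12 mm. Friction hinge (0.12 N m): stays where left, even upside down; about 3 N straight down on its middle shuts it.
There are look-alikes about, which are no part of the job. Leave any pink or turquoise look-alike of the part that bears amber_visor_center alone.

How it is judged:
On the way, in this order (a step that is already met when the one before it is completed fails the run):
1. the lid is shut over the amber visor while the case is still upright (value of joint amber_lid below 0.12 rad and value of joint amber_case below 0.2 rad and x of amber_visor_center in the frame of amber_handle between -0.08 and -0.05 m and y of amber_visor_center in the frame of amber_handle between 0.113 and 0.143 m and z of amber_visor_center in the frame of amber_handle between -0.015 and 0.008 m), for 0.2 s.
2. the shut case is turned upside down (value of joint amber_lid below 0.12 rad and value of joint amber_case above 2.97 rad and x of amber_visor_center in the frame of amber_handle between -0.08 and -0.05 m and y of amber_visor_center in the frame of amber_handle between 0.113 and 0.143 m and z of amber_visor_center in the frame of amber_handle between -0.015 and 0.008 m), for 0.2 s.
At the end, for the whole second after the job is handed in: The case with the amber visor is upside down to within 10 degrees (turned more than 2.97 rad) and still, its lid shut to within 0.12 rad (7 degrees), and the amber visor inside the pocket (centre within 15 mm of the tray middle each way, between tray floor and lid) (all of step 2 and velocity of joint amber_case between -0.1 and 0.1 rad/s); the robot touches nothing.
It also fails if it takes over 48 s, if anything falls off the work surface, if the arm or the gripper's body presses on something with over 40 N, if the wrist force passes 120 N, or if a joint passes its speed limit or range.

## Working session

There is one attempt and no reset: what is moved stays moved. The work goes in short steps, Python scripts to look and compute and a tool call to move; the robot and the scene stay as the last step left them, time stands still between calls to the robot, and variables do not carry over. Pictures are saved under pics/ and viewed, at most 10 in all, crops included, and the job is handed in when it is done.

Besides the shell and the picture viewer there is one more tool, called after "Emit:" as name(argument=value, ...) on one line, values as JSON. servo_tool: Moves the arm, as the interface text tells. Its arguments: {"type":"object","properties":{"targets":{"type":"array","items":{"type":"object","properties":{"hand":{"type":"number"},"linear":{"type":"array","items":{"type":"number"}},"rot":{"type":"array","items":{"type":"number"}}}}},"newtons":{"type":"number"}},"required":["targets"]}

```bash
mkdir -p pics; cat > h.py <<'E'
from plant import *
import numpy as np, cv2
from scipy.spatial.transform import Rotation as R
def rot(q): return R.from_quat([q[1],q[2],q[3],q[0]])
def cloud(f):
    h,w=f["depth"].shape
    v,u=np.mgrid[0:h,0:w]
    K=np.array([[f["fx"],0,f["cx"]],[0,f["fy"],f["cy"]],[0,0,1.]])
    p=cv2.undistortPoints(np.stack([u,v],-1).reshape(-1,1,2).astype(np.float64),K,np.array([f["k1"],0,0,0.])).reshape(h,w,2)
    d=f["depth"].astype(float)
    c=np.dstack([p[...,0]*d,p[...,1]*d,d])
    P=rot(f["orientation"]).apply(c.reshape(-1,3)).reshape(h,w,3)+np.array(f["eye"])
    P[d==0]=np.nan
    return P
E
python3 - <<'E'
from h import *
s=get_state();print(s)
ims=[]
for n in("side","top"):
    f=grab_frame(n);np.savez("pics/"+n+".npz",P=cloud(f),frame=f["frame"])
    cv2.imwrite(f"pics/{n}0.png",f["frame"]);print(n,f["eye"],f["orientation"],f["fx"],f["k1"])
E
```

```text
{'t': 0.0, 'joint_positions': array([ 1.10524812,  0.6293597 ,  0.03844164,  1.51834009, -0.02700172,
        0.99630668, -0.02001742]), 'joint_velocities': array([ 0.0010977 ,  0.00020784, -0.00062633, -0.00038936,  0.0010653 ,
       -0.00072375, -0.00160925]), 'joint_torque': array([-1.59110105e-04, -5.63399756e+01,  1.22566972e+00, -1.93442059e+01,
        1.10053376e-02,  1.06518911e-02, -8.76636790e-06]), 'ee_pos': array([ 0.25275995, -0.59817585,  0.23038922]), 'tcp_rot': array([-9.26621967e-04,  9.80092876e-01,  1.98537292e-01, -1.99771577e-04]), 'force': array([-0.09041654,  0.87162955,  0.24808977]), 'ft_torque': array([ 0.03276711,  0.02923815, -0.0222145 ]), 'finger_force': 0.0, 'grip_width': 1.0024211544942285}
side [ 0.31870227 -0.57061492  0.65789358] [-0.39908753  0.89727718 -0.1741249   0.07282386] 529.8797341569326 -0.004757333890965545
top [0.48907433 0.04269728 0.82979836] [-0.04219639  0.70726879 -0.70485038  0.03429688] 447.5203318624357 -0.019971839533024484
```

View pics/top0.png

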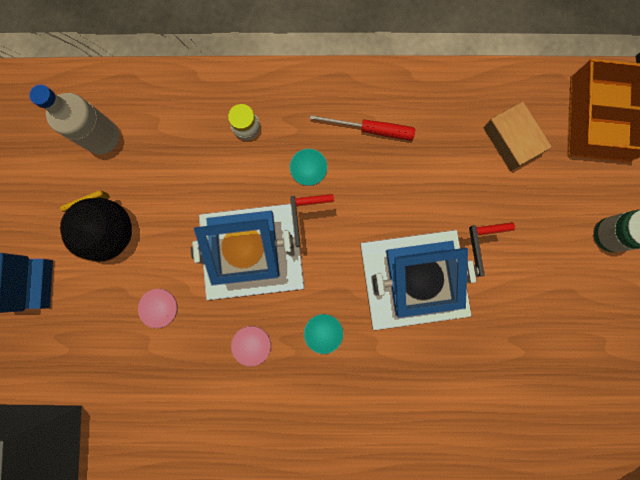

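View pics/side0.png

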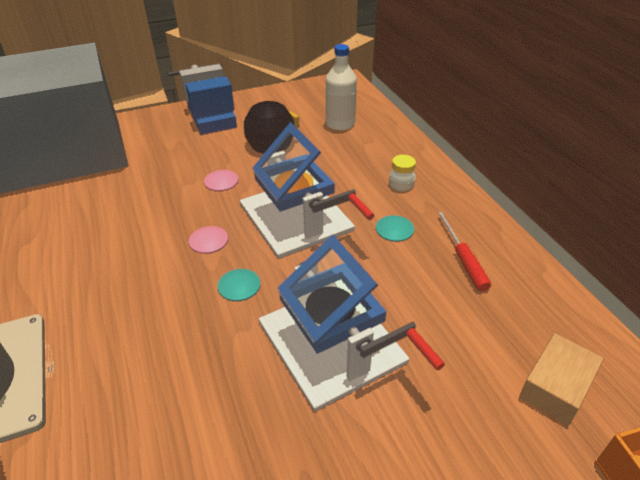

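The top view shows the amber case on the left with its visor at about (241,250) and red grip at (315,199). The black case is at (425,280). Next I'll measure the grip, uprights, tray and lid.

```bash
python3 - <<'E'
from h import *
for n,box in(("top",(285,345,185,215)),("side",(340,385,185,225))):
    d=np.load(f"pics/{n}.npz");P=d["P"];im=d["frame"]
    hsv=cv2.cvtColor(im,cv2.COLOR_BGR2HSV)
    m=np.zeros(im.shape[:2],bool);m[box[2]:box[3],box[0]:box[1]]=1
    red=m&((hsv[...,0]<5)|(hsv[...,0]>174))&(hsv[...,1]>190)&(P[...,2]>.06)
    Q=P[red];c=np.median(Q,0);u,s,vt=np.linalg.svd(Q[:,:2]-Q[:,:2].mean(0),full_matrices=False)
    t=(Q[:,:2]-c[:2])@vt[0]; w=(Q[:,:2]-c[:2])@vt[1]
    print(n,len(Q),"c",c,"dir",vt[0],"ext",t.min(),t.max(),"mid",c[:2]+vt[0]*(t.min()+t.max())/2,"w",w.min(),w.max(),"z",np.percentile(Q[:,2],[5,50,95]))
d=np.load("pics/top.npz");P=d["P"];im=d["frame"];hsv=cv2.cvtColor(im,cv2.COLOR_BGR2HSV)
reg=np.zeros(im.shape[:2],bool);reg[190:310,180:310]=1
am=reg&(hsv[...,0]>8)&(hsv[...,0]<22)&(hsv[...,1]>150)&(P[...,2]>.06)
print("amber",am.sum(),np.nanmean(P[am],0),P[am].min(0),P[am].max(0))
bl=reg&(hsv[...,0]>100)&(hsv[...,0]<125)&(hsv[...,1]>120)
Q=P[bl];print("blue",np.nanmin(Q,0),np.nanmax(Q,0))
wh=reg&(hsv[...,1]<40)&(hsv[...,2]>120)
Q=P[wh]
for lo,hi in((0,.03),(.085,.12)):
    k=(Q[:,2]>lo)&(Q[:,2]<hi);print("white",lo,k.sum(),cv2.minAreaRect((Q[k,:2]*1000).astype(np.float32)), np.median(Q[k,2]))
k=(Q[:,2]>.085)
A=Q[k];import scipy.cluster.vq as v
print(v.kmeans2(A,2,seed=1,minit='++')[0])
for p in [(197,227),(276,213),(209,281),(278,276),(296,205),(296,245),(289,243),(197,252)]:print(p,P[p[1],p[0]])
E
```

```text
top 268 c [0.64247744 0.06855146 0.0966065 ] dir [ 0.11528117 -0.9933329 ] ext -0.03082180681870163 0.03146888852605439 mid [0.64251473 0.06823007] w -0.0063051194019509 0.006342825169317068 z [0.09411306 0.0966065  0.09863416]
side 106 c [0.64126072 0.06327494 0.09582825] dir [ 0.09630517 -0.99535185] ext -0.03392557711077782 0.02842887271779938 mid [0.64099604 0.06601052] w -0.005685271333413891 0.00496000941169889 z [0.0940559  0.09582825 0.09741322]
amber 1248 [0.55554142 0.17594941 0.14430254] [0.52761148 0.07614885 0.06172495] [0.64711776 0.26156418 0.16576473]
blue [0.50094061 0.12629091 0.08186754] [0.62276275 0.25513612 0.17679494]
white 0 2091 ((563.3653564453125, 188.25930786132812), (158.95225524902344, 181.65171813964844), 6.780735015869141) 0.01269316027051881
white 0.085 255 ((560.2971801757812, 175.31036376953125), (81.70675659179688, 179.87644958496094), 20.78523826599121) 0.10254328480568842
[[0.57602845 0.11466182 0.10618216]
 [0.55279056 0.24663359 0.11523195]]
(197, 227) [0.58461526 0.23992781 0.17055457]
(276, 213) [0.63418894 0.14101234 0.01166978]
(209, 281) [0.50790478 0.2620194  0.01129054]
(278, 276) [0.51481747 0.12661029 0.09032027]
(296, 205) [0.63316044 0.09784673 0.09418116]
(296, 245) [0.56537652 0.09669507 0.09989847]
(289, 243) [0.56834318 0.10798847 0.1026765 ]
(197, 252) [0.55300524 0.25853321 0.10354745]
```

```bash
cat >> h.py <<'E'
X=np.array([.9933,.1155,0]);Y=np.array([-.1155,.9933,0]);Z=np.array([0,0,1.])
G=np.array([.642,.0675,.090])          # amber grip middle at the start
AX=G-.065*X
def want(tilt):
    """tool pointing down, y along X; tilt>0 (deg): turned with growing case angle (fingers swing to +X)"""
    B=R.from_matrix(np.column_stack([-Y*-1,X,-Z]))
    return R.from_rotvec(-Y*np.radians(tilt))*B
def rel(p,tilt,s=None):
    s=s or get_state();c=rot(s["tcp_rot"])
    print("lin",np.round(c.inv().apply(np.array(p)-s["ee_pos"])*1000,1),"rot",np.round((c.inv()*want(tilt)).as_rotvec(degrees=True),1))
E
python3 - <<'E'
from h import *
M=np.array([.568,.188,.23])
print(np.linalg.det(want(0).as_matrix()))
rel(M,0)
E
```

```text
1.0000000000000007
lin [ 596.4 -601.5    1.5] rot [ -0.1  -0.1 -73.7]
```

Emit:
servo_tool(targets=[{"hand": -1,"linear": [300,-302,-5],"rot": [0,0,-40]},{"hand": -1,"linear": [300,-302,-5],"rot": [0,0,-40]},{"hand": -1,"linear": [300,-302,-5],"rot": [0,0,-40]},{"hand": -1,"linear": [300,-302,-5],"rot": [0,0,-40]},{"hand": -1,"linear": [300,-302,-5],"rot": [0,0,-40]},{"hand": -1,"linear": [300,-302,-5],"rot": [0,0,-40]},{"hand": -1,"linear": [300,-302,-5],"rot": [0,0,-40]},{"hand": -1,"linear": [300,-302,-5],"rot": [0,0,-40]},{"hand": -1,"linear": [300,-302,-5],"rot": [0,0,-40]},{"hand": -1,"linear": [300,-302,-5],"rot": [0,0,-40]},{"hand": -1,"linear": [300,-302,-5],"rot": [0,0,-40]},{"hand": -1,"linear": [300,-302,-5],"rot": [0,0,-40]}])

```text
t: 1.1
ee_pos: [0.4132, -0.1999, 0.2364]
tcp_rot: [-0.0, 0.851, 0.525, 0.001]
force: [0.3, 0.0, 0.3]
grip_width: 0.0
finger_force: 0.0
```

```bash
python3 - <<'E'
from h import *
rel([.568,.188,.23],0);s=get_state();print(s["ee_pos"],s["joint_positions"])
E
```

```text
lin [416.1 -35.7   7. ] rot [  0.   -0.1 -33.3]
[ 0.41322304 -0.19994851  0.23638084] [ 0.5467229   0.35736598 -0.20804795  2.01720555  0.10109944  0.77666485
 -0.18603329]
```

Emit:
servo_tool(targets=[{"hand": -1,"linear": [416,-36,5],"rot": [0,0,-33.3]},{"hand": -1,"linear": [416,-36,5],"rot": [0,0,-33.3]},{"hand": -1,"linear": [416,-36,5],"rot": [0,0,-33.3]},{"hand": -1,"linear": [416,-36,5],"rot": [0,0,-33.3]},{"hand": -1,"linear": [416,-36,5],"rot": [0,0,-33.3]},{"hand": -1,"linear": [416,-36,5],"rot": [0,0,-33.3]},{"hand": -1,"linear": [416,-36,5],"rot": [0,0,-33.3]},{"hand": -1,"linear": [416,-36,5],"rot": [0,0,-33.3]},{"hand": -1,"linear": [416,-36,5],"rot": [0,0,-33.3]},{"hand": -1,"linear": [416,-36,5],"rot": [0,0,-33.3]},{"hand": -1,"linear": [416,-36,5],"rot": [0,0,-33.3]},{"hand": -1,"linear": [416,-36,5],"rot": [0,0,-33.3]}])

```text
t: 2.1
ee_pos: [0.5696, 0.1845, 0.2304]
tcp_rot: [-0.0, 0.667, 0.745, -0.0]
force: [-0.3, -1.3, 0.4]
grip_width: 0.0
finger_force: 0.0
```

```bash
python3 - <<'E'
from h import *
rel([.568,.188,.115],0);s=get_state();print(s["ee_pos"],s["joint_positions"])
E
```

```text
lin [  3.6  -1.2 115.4] rot [-0.  -0.  -0.3]
[0.56964423 0.18446384 0.23043755] [-0.12427575  0.576192   -0.37412797  1.65966005  0.24577705  0.95294056
 -0.47553641]
```

Emit:
servo_tool(targets=[{"hand": -1,"linear": [3,-1,30]},{"hand": -1,"linear": [3,-1,60]},{"hand": -1,"linear": [3,-1,75]},{"hand": -1,"linear": [3,-1,82]},{"hand": -1,"linear": [3,-1,89]},{"hand": -1,"linear": [3,-1,96]},{"hand": -1,"linear": [3,-1,103]},{"hand": -1,"linear": [3,-1,110]},{"hand": -1,"linear": [3,-1,115]},{"hand": -1,"linear": [3,-1,119]},{"hand": -1,"linear": [3,-1,122]},{"hand": -1,"linear": [3,-1,124]}])

```text
invalid input
```

Emit:
servo_tool(targets=[{"hand": -1,"linear": [3,-1,30],"rot": [0,0,0]},{"hand": -1,"linear": [3,-1,60],"rot": [0,0,0]},{"hand": -1,"linear": [3,-1,75],"rot": [0,0,0]},{"hand": -1,"linear": [3,-1,82],"rot": [0,0,0]},{"hand": -1,"linear": [3,-1,89],"rot": [0,0,0]},{"hand": -1,"linear": [3,-1,96],"rot": [0,0,0]},{"hand": -1,"linear": [3,-1,103],"rot": [0,0,0]},{"hand": -1,"linear": [3,-1,110],"rot": [0,0,0]},{"hand": -1,"linear": [3,-1,115],"rot": [0,0,0]},{"hand": -1,"linear": [3,-1,119],"rot": [0,0,0]},{"hand": -1,"linear": [3,-1,122],"rot": [0,0,0]},{"hand": -1,"linear": [3,-1,124],"rot": [0,0,0]}])

```text
t: 3.1
ee_pos: [0.5681, 0.186, 0.1071]
tcp_rot: [0.0, 0.668, 0.744, 0.0]
force: [0.1, -0.3, 0.1]
grip_width: -0.001
finger_force: 0.7
```

Emit:
servo_tool(targets=[{"hand": -1,"linear": [0,0,1],"rot": [0,0,0]},{"hand": -1,"linear": [0,0,3],"rot": [0,0,0]},{"hand": -1,"linear": [0,0,4],"rot": [0,0,0]},{"hand": -1,"linear": [0,0,5],"rot": [0,0,0]},{"hand": -1,"linear": [0,0,6],"rot": [0,0,0]},{"hand": -1,"linear": [0,0,6],"rot": [0,0,0]}])

```text
t: 3.6
ee_pos: [0.5681, 0.186, 0.102]
tcp_rot: [0.0, 0.668, 0.744, 0.0]
force: [-0.8, -1.1, 5.9]
grip_width: 0.003
finger_force: 2.8
```

```bash
python3 - <<'E'
from h import *
s=get_state();print(s["ee_pos"],s["force"],s["finger_force"])
f=grab_frame("side");cv2.imwrite("pics/s1.png",f["frame"][100:300,150:450])
E
```

```text
[0.56813564 0.18595743 0.10200782] [-0.8202079  -1.07588076  5.85595491] 2.8395602479577065
```

View pics/s1.png

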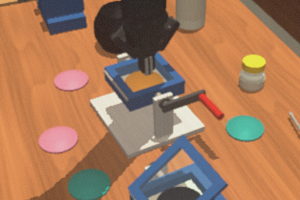

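The lid is down flush: the tip is at z = 0.102 m with 5.9 N, and in the crop the closed lid lies under the fingers at (145,75). I'll press slightly more, then go up.

Emit:
servo_tool(targets=[{"hand": -1,"linear": [0,0,1.5],"rot": [0,0,0]},{"hand": -1,"linear": [0,0,2],"rot": [0,0,0]},{"hand": -1,"linear": [0,0,2],"rot": [0,0,0]},{"hand": -1,"linear": [0,0,-10],"rot": [0,0,0]},{"hand": -1,"linear": [0,0,-40],"rot": [0,0,0]},{"hand": -1,"linear": [0,0,-75],"rot": [0,0,0]},{"hand": -1,"linear": [0,0,-100],"rot": [0,0,0]},{"hand": 0.2,"linear": [0,0,-100],"rot": [0,0,0]}])

```text
t: 4.32
ee_pos: [0.5705, 0.1873, 0.2067]
tcp_rot: [0.002, 0.668, 0.744, 0.004]
force: [1.0, -0.2, -0.3]
grip_width: 0.128
finger_force: 0.0
```

```bash
cat >> h.py <<'E'
def grasp(theta,tilt,back=0.,out=.008):
    """TCP for holding the grip at case angle theta, drawn back along the tool axis"""
    t=np.radians(theta);g=AX+.065*(np.cos(t)*X+np.sin(t)*Z)-out*Y
    return g+(.019-back)*want(tilt).apply([0,0,1])
E
python3 - <<'E'
from h import *
for a in(-45,-35):
    p=grasp(0,a,.08);print(a,p);rel(p,a)
s=get_state();print(s["ee_pos"],s["joint_positions"],s["force"])
f=grab_frame("top");P=cloud(f);im=f["frame"];hsv=cv2.cvtColor(im,cv2.COLOR_BGR2HSV)
m=np.zeros(im.shape[:2],bool);m[190:310,180:300]=1
bl=m&(hsv[...,0]>100)&(hsv[...,0]<125)&(hsv[...,1]>120)&(P[...,2]<.2);print(np.nanpercentile(P[bl],[2,50,99.5],axis=0))
E
```

```text
-45 [0.68576859 0.06453553 0.13313377]
lin [-134.7  100.7   74.1] rot [45.5 -0.3 -0.4]
-35 [0.67767777 0.06359474 0.13996843]
lin [-134.8   92.7   67.2] rot [35.5 -0.3 -0.4]
[0.57045934 0.18734747 0.20673389] [-0.13331017  0.60029027 -0.36663633  1.69025804  0.26396174  0.89100924
 -0.49835128] [ 0.97098264 -0.21605708 -0.25279729]
[[0.5108695  0.12862274 0.09124031]
 [0.56634634 0.14964155 0.10252763]
 [0.62266067 0.21163472 0.10608933]]
```

Emit:
servo_tool(targets=[{"hand": 0.2,"linear": [-40,30,0],"rot": [7,0,0]},{"hand": 0.2,"linear": [-75,60,0],"rot": [14,0,0]},{"hand": 0.2,"linear": [-110,85,0],"rot": [21,0,0]},{"hand": 0.2,"linear": [-135,100,10],"rot": [28,0,0]},{"hand": 0.2,"linear": [-135,101,35],"rot": [35,0,0]},{"hand": 0.2,"linear": [-135,101,60],"rot": [42,0,0]},{"hand": 0.2,"linear": [-135,101,74],"rot": [45.5,0,0]},{"hand": 0.2,"linear": [-135,101,74],"rot": [45.5,0,0]},{"hand": 0.2,"linear": [-135,101,74],"rot": [45.5,0,0]},{"hand": 0.2,"linear": [-135,101,74],"rot": [45.5,0,0]}])

```text
t: 5.2
ee_pos: [0.6858, 0.0641, 0.1383]
tcp_rot: [-0.215, 0.639, 0.7, -0.236]
force: [1.6, -1.1, -0.3]
grip_width: 0.596
finger_force: 0.0
```

```bash
python3 - <<'E'
from h import *
rel(grasp(0,-45,.08),-45);rel(grasp(0,-45,0),-45)
s=get_state();print(s["ee_pos"],s["joint_positions"],s["force"],s["grip_width"])
f=grab_frame("wrist");cv2.imwrite("pics/w1.png",f["frame"])
E
```

```text
lin [0.5 3.1 4.1] rot [ 7.8 -0.9 -1.1]
lin [-0.9 -7.7 83.4] rot [ 7.8 -0.9 -1.1]
[0.68582146 0.06406491 0.13829023] [-0.22204952  1.27358009  0.43776589  0.5856923  -0.35559634  1.97970645
  0.1194917 ] [ 1.56755946 -1.14947942 -0.31499853] 0.5959854933697325
```

View pics/w1.png

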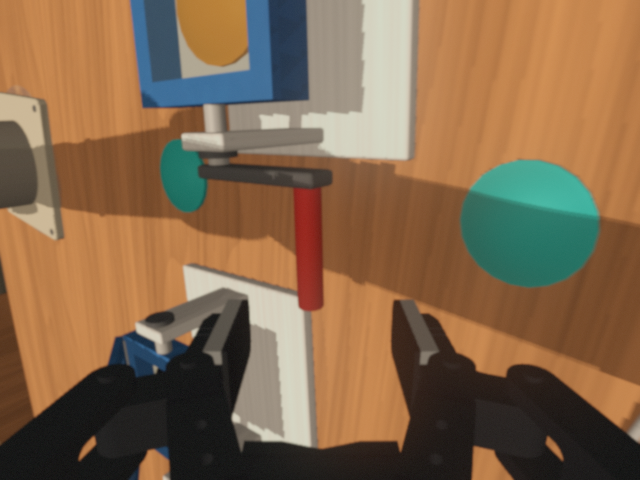

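The wrist view shows the red grip (305–315, 190–305) centred between the fingers (245 and 395). Joint 6 is at its limit at about -37°, so I'll use -33°.

```bash
python3 - <<'E'
from h import *
rel(grasp(0,-33,.05),-33);rel(grasp(0,-33,0),-33)
E
```

```text
lin [ 1.3 -7.3 38.6] rot [-3.7 -0.3 -1.4]
lin [ 1.1 -4.  88.5] rot [-3.7 -0.3 -1.4]
```

Emit:
servo_tool(targets=[{"hand": 0.2,"linear": [1,-7,10],"rot": [-4,0,-1.4]},{"hand": 0.2,"linear": [1,-7,25],"rot": [-4,0,-1.4]},{"hand": 0.2,"linear": [1,-7,35],"rot": [-4,0,-1.4]},{"hand": 0.2,"linear": [1,-7,35],"rot": [-4,0,-1.4]}])

```text
t: 5.58
ee_pos: [0.6576, 0.0649, 0.1172]
tcp_rot: [-0.196, 0.636, 0.717, -0.208]
force: [-0.2, -0.2, 0.2]
grip_width: 0.598
finger_force: 0.0
```

```bash
python3 - <<'E'
from h import *
rel(grasp(0,-33,.05),-33);rel(grasp(0,-33,0),-33);print(get_state()["joint_positions"])
E
```

```text
lin [-3.6  2.1  0. ] rot [-0.2 -0.9  0.4]
lin [-4.4  2.2 50. ] rot [-0.2 -0.9  0.4]
[-0.27163101  1.16585492  0.42574382  0.88663958 -0.33114836  1.73183192
  0.19097432]
```

Pose is clean. Advance and close.

Emit:
servo_tool(newtons=50, targets=[{"hand": 0.2,"linear": [-4,2,20],"rot": [0,-0.9,0.4]},{"hand": 0.2,"linear": [-4,2,40],"rot": [0,-0.9,0.4]},{"hand": 0.2,"linear": [-4,2,50],"rot": [0,-0.9,0.4]},{"hand": 0.2,"linear": [-4,2,50],"rot": [0,-0.9,0.4]},{"hand": -1,"linear": [-4,2,50],"rot": [0,-0.9,0.4]},{"hand": -1,"linear": [-4,2,50],"rot": [0,-0.9,0.4]},{"hand": -1,"linear": [-4,2,50],"rot": [0,-0.9,0.4]},{"hand": -1,"linear": [-4,2,50],"rot": [0,-0.9,0.4]},{"hand": -1,"linear": [-4,2,50],"rot": [0,-0.9,0.4]},{"hand": -1,"linear": [-4,2,50],"rot": [0,-0.9,0.4]}])

```text
t: 6.42
ee_pos: [0.6345, 0.0574, 0.0785]
tcp_rot: [-0.189, 0.638, 0.716, -0.213]
force: [-5.4, -0.1, 6.9]
grip_width: 0.143
finger_force: 48.8
```

```bash
cat >> h.py <<'E'
def arc(t0,tilt0,dts,follow=1.):
    """rows turning held grip from case angle t0 (deg) by dts about the axis, tool turned by follow*dt about the bar"""
    s=get_state();c=rot(s["tcp_rot"]);g0=c.apply([0,0,-.019])+s["ee_pos"]
    for d in dts:
        a=np.radians(t0);b=np.radians(t0+d)
        g=g0+.065*((np.cos(b)-np.cos(a))*X+(np.sin(b)-np.sin(a))*Z)
        n=R.from_rotvec(-Y*np.radians(d*follow))*c
        p=g+n.apply([0,0,.019])
        print(d,np.round(c.inv().apply(p-s["ee_pos"])*1000,1),np.round((c.inv()*n).as_rotvec(degrees=True),1))
E
python3 - <<'E'
from h import *
s=get_state();print(s["ee_pos"],s["force"],s["finger_force"],s["grip_width"])
print(rot(s["tcp_rot"]).apply([0,0,-.019])+s["ee_pos"]-G)
arc(0,-33,[4,10,16,22,28,34,39,44])
E
```

```text
[0.63446667 0.05741739 0.07849543] [-5.37629395 -0.09915785  6.91324303] 48.83890628814697 0.14284556359143402
[ 0.00276824 -0.00886109  0.00441352]
4 [-0.  -1.3 -3.8] [-4.  0.  0.]
10 [-0.  -3.7 -9.2] [-10.   0.   0.]
16 [ -0.   -6.7 -14.4] [-16.   0.   0.]
22 [ -0.  -10.1 -19.2] [-22.   0.   0.]
28 [ -0.  -14.1 -23.6] [-28.   0.   0.]
34 [ -0.1 -18.5 -27.6] [-34.   0.   0.]
39 [ -0.1 -22.5 -30.6] [-39.    0.1   0. ]
44 [ -0.1 -26.7 -33.2] [-44.    0.1   0.1]
```

Emit:
servo_tool(targets=[{"hand": -1,"linear": [0,-1.3,-3.8],"rot": [-4,0,0]},{"hand": -1,"linear": [0,-3.7,-9.2],"rot": [-10,0,0]},{"hand": -1,"linear": [0,-6.7,-14.4],"rot": [-16,0,0]},{"hand": -1,"linear": [0,-10.1,-19.2],"rot": [-22,0,0]},{"hand": -1,"linear": [0,-14.1,-23.6],"rot": [-28,0,0]},{"hand": -1,"linear": [0,-18.5,-27.6],"rot": [-34,0,0]},{"hand": -1,"linear": [0,-22.5,-30.6],"rot": [-39,0,0]},{"hand": -1,"linear": [0,-26.7,-33.2],"rot": [-44,0,0]},{"hand": -1,"linear": [0,-26.7,-33.2],"rot": [-44,0,0]}])

```text
t: 7.17
ee_pos: [0.6284, 0.0567, 0.1199]
tcp_rot: [0.065, 0.662, 0.743, 0.073]
force: [-5.1, -1.9, 0.6]
grip_width: 0.144
finger_force: 50.2
```

```bash
cat >> h.py <<'E'
def where():
    s=get_state();c=rot(s["tcp_rot"]);g=c.apply([0,0,-.019])+s["ee_pos"]-AX
    z=c.apply([0,0,1]);print("bar angle",np.degrees(np.arctan2(g@Z,g@X)),"r",np.hypot(g@Z,g@X),"y",g@Y,"tilt",np.degrees(np.arctan2(z@X,-(z@Z))),"F",s["force"],"w",s["grip_width"],s["finger_force"],"q",s["joint_positions"].round(2),"t",s["t"])
E
python3 - <<'E'
from h import *
where()
arc(44,0,[5,11,17,23,29,35,41,46])
E
```

```text
bar angle 46.222243791851085 r 0.06726242798989815 y -0.009112282190751836 tilt 11.242127013029322 F [-5.11251159 -1.93342226  0.58935225] w 0.14426868509893093 50.22476255893707 q [-0.36  0.69  0.35  1.88 -0.52  0.45  0.46] t 7.1667
5 [-0.  -1.6 -4.7] [-5.  0.  0.]
11 [ -0.   -4.1 -10.1] [-11.   0.   0.]
17 [ -0.   -7.1 -15.3] [-17.   0.   0.]
23 [ -0.  -10.7 -20.1] [-23.   0.   0.]
29 [ -0.  -14.7 -24.5] [-29.   0.   0.]
35 [ -0.  -19.2 -28.4] [-35.   0.   0.]
41 [ -0.1 -24.  -31.9] [-41.   0.   0.]
46 [ -0.1 -28.3 -34.4] [-46.   0.   0.]
```

Emit:
servo_tool(targets=[{"hand": -1,"linear": [0,-1.6,-4.7],"rot": [-5,0,0]},{"hand": -1,"linear": [0,-4.1,-10.1],"rot": [-11,0,0]},{"hand": -1,"linear": [0,-7.1,-15.3],"rot": [-17,0,0]},{"hand": -1,"linear": [0,-7.1,-15.3],"rot": [-17,0,0]}])

```text
t: 7.5
ee_pos: [0.6112, 0.0566, 0.1407]
tcp_rot: [0.116, 0.652, 0.736, 0.139]
force: [-43.2, -7.2, -100.7]
grip_width: 0.143
finger_force: 48.6
```

```bash
cat >> h.py <<'E'
def spin(dts):
    "turn the tool about the grasp point"
    for d in dts: 
        n=R.from_rotvec([d,0,0],degrees=True)
        print(d,np.round(n.apply([0,0,19])-[0,0,19],1))
E
python3 - <<'E'
from h import *
where()
spin([-7,7,14,21,28,35,42,49,56])
E
```

```text
bar angle 68.94602132019634 r 0.07340052113831153 y -0.007505389542470558 tilt 20.858695966934633 F [ -43.20105565   -7.17222915 -100.65669621] w 0.14263445781805636 48.633245676755905 q [-0.39  0.61  0.38  2.07 -1.1   0.25  1.05] t 7.5
-7 [ 0.   2.3 -0.1]
7 [ 0.  -2.3 -0.1]
14 [ 0.  -4.6 -0.6]
21 [ 0.  -6.8 -1.3]
28 [ 0.  -8.9 -2.2]
35 [  0.  -10.9  -3.4]
42 [  0.  -12.7  -4.9]
49 [  0.  -14.3  -6.5]
56 [  0.  -15.8  -8.4]
```

Joint limits were reached (q5, q6), and the force is 110 N. I'll release at once.

Emit:
servo_tool(targets=[{"hand": 0,"linear": [0,3,8],"rot": [5,0,0]},{"hand": 0,"linear": [0,4,8],"rot": [7,0,0]}])

```text
t: 7.67
ee_pos: [0.6317, 0.0581, 0.1466]
tcp_rot: [0.086, 0.659, 0.74, 0.101]
force: [-2.5, 0.1, -1.6]
grip_width: 0.413
finger_force: 0.8
```

```bash
python3 - <<'E'
from h import *
where()
f=grab_frame("top");P=cloud(f);np.savez("pics/top2.npz",P=P,frame=f["frame"])
g=grab_frame("side");np.savez("pics/side2.npz",P=cloud(g),frame=g["frame"])
cv2.imwrite("pics/c2.png",np.hstack([f["frame"][140:340,150:400],g["frame"][90:290,200:450]]))
E
```

```text
bar angle 56.99384824636843 r 0.0893915658189395 y -0.008208414420711636 tilt 15.255267159161685 F [-2.4526695   0.12897151 -1.58153213] w 0.4128929366751233 0.7951842807233334 q [-0.54  0.7   0.63  1.92 -0.91  0.52  0.83] t 7.6667
```

View pics/c2.png

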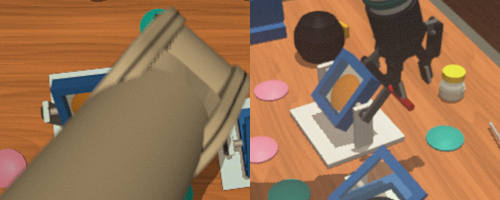

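The side half of the crop shows the case tilted about 60° with the lid shut, the amber visor inside, and the grip free between the open fingers near (400,98). Next I'll locate the bar.

```bash
python3 - <<'E'
from h import *
d=np.load("pics/side2.npz");P=d["P"];im=d["frame"];hsv=cv2.cvtColor(im,cv2.COLOR_BGR2HSV)
m=np.zeros(im.shape[:2],bool);m[160:215,325:390]=1
red=m&((hsv[...,0]<5)|(hsv[...,0]>174))&(hsv[...,1]>170)&(P[...,2]>.06)
Q=P[red]-AX;print(len(Q));a=np.degrees(np.arctan2(Q@Z,Q@X));r=np.hypot(Q@X,Q@Z)
print(np.percentile(a,[10,50,90]),np.percentile(r,[10,50,90]),np.percentile(Q@Y,[5,95]))
E
```

```text
84
[50.87503101 52.56141417 54.17582269] [0.06247512 0.06611282 0.07043582] [-0.03346668  0.0271856 ]
```

Emit:
servo_tool(targets=[{"hand": 0,"linear": [0,3,-20],"rot": [0,0,0]},{"hand": 0,"linear": [0,5,-50],"rot": [5,0,0]},{"hand": -1,"linear": [0,10,-60],"rot": [10,0,0]},{"hand": -1,"linear": [0,20,-60],"rot": [15,0,0]},{"hand": -1,"linear": [0,30,-60],"rot": [15,0,0]},{"hand": -1,"linear": [0,30,-60],"rot": [15,0,0]}])

```text
t: 8.27
ee_pos: [0.6628, 0.0605, 0.2246]
tcp_rot: [0.016, 0.663, 0.749, 0.018]
force: [0.1, 0.9, -0.2]
grip_width: 0.001
finger_force: 0.0
```

```bash
cat >> h.py <<'E'
def at(x,z,y=-.008): return AX+x*X+y*Y+z*Z
E
python3 - <<'E'
from h import *
where();rel(at(.080,.10),0);rel(at(.080,.035),0)
for a in(60,75,90,105,120,130):
    t=np.radians(a);print(a);rel(at(.065*np.cos(t)+.0215,.065*np.sin(t)-.015),0)
E
```

```text
bar angle 61.33126302982517 r 0.17499744700470943 y -0.009348797424033982 tilt 2.691411375532229 F [ 0.11054849  0.89822359 -0.23234908] w 0.001177715357012574 0.0 q [-0.58  0.77  0.83  1.54 -0.64  1.07  0.53] t 8.2667
lin [ 1.4 -6.5 34.3] rot [ 2.7 -0.   0.3]
lin [ 1.4 -9.5 99.2] rot [ 2.7 -0.   0.3]
60
lin [  1.5 -35.2  91.7] rot [ 2.7 -0.   0.3]
75
lin [  1.6 -50.5  84.5] rot [ 2.7 -0.   0.3]
90
lin [  1.7 -67.2  81.5] rot [ 2.7 -0.   0.3]
105
lin [  1.8 -84.1  82.9] rot [ 2.7 -0.   0.3]
120
lin [   1.9 -100.1   88.7] rot [ 2.7 -0.   0.3]
130
lin [   2.  -109.7   94.7] rot [ 2.7 -0.   0.3]
```

Emit:
servo_tool(targets=[{"hand": -1,"linear": [1.4,-7,34],"rot": [2.7,0,0.3]},{"hand": -1,"linear": [1.4,-8,70],"rot": [2.7,0,0.3]},{"hand": -1,"linear": [1.4,-9.5,97],"rot": [2.7,0,0.3]},{"hand": -1,"linear": [1.5,-18,95],"rot": [2.7,0,0.3]},{"hand": -1,"linear": [1.5,-27,93],"rot": [2.7,0,0.3]},{"hand": -1,"linear": [1.5,-35,91.5],"rot": [2.7,0,0.3]},{"hand": -1,"linear": [1.5,-43,88],"rot": [2.7,0,0.3]},{"hand": -1,"linear": [1.6,-50.5,84.5],"rot": [2.7,0,0.3]},{"hand": -1,"linear": [1.6,-59,83],"rot": [2.7,0,0.3]},{"hand": -1,"linear": [1.7,-67,81.5],"rot": [2.7,0,0.3]}])

```text
t: 9.1
ee_pos: [0.5964, 0.054, 0.1406]
tcp_rot: [-0.001, 0.666, 0.746, 0.0]
force: [3.5, 0.7, 2.3]
grip_width: -0.003
finger_force: 1.7
```

```bash
python3 - <<'E'
from h import *
where()
for a in(105,120,130,140):
    t=np.radians(a);print(a);rel(at(.065*np.cos(t)+.0215,.065*np.sin(t)-.015),0)
g=grab_frame("side")
cv2.imwrite("pics/c3.png",g["frame"][90:290,200:450])
E
```

```text
bar angle 75.397894426862 r 0.07188273833938329 y -0.008204411726796515 tilt -0.040340280082570595 F [3.54694227 0.68500598 2.33021748] w -0.0034599704389421844 1.728953942656517 q [-0.59  0.8   0.77  1.76 -0.71  0.88  0.62] t 9.1
105
lin [  0.1 -13.4   2.8] rot [-0.  -0.1 -0.2]
120
lin [  0.1 -29.1   9.3] rot [-0.  -0.1 -0.2]
130
lin [  0.1 -38.4  15.8] rot [-0.  -0.1 -0.2]
140
lin [  0.  -46.4  23.8] rot [-0.  -0.1 -0.2]
```

View pics/c3.png

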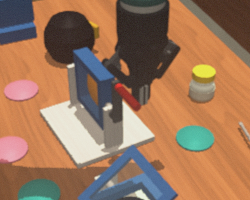

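The crop shows the case standing vertical with its lid shut and the fingers behind the red grip at (125,95). Contact force is about 4 N. I'll keep pushing.

Emit:
servo_tool(targets=[{"hand": -1,"linear": [0,-7,1],"rot": [0,0,0]},{"hand": -1,"linear": [0,-13.5,2.8],"rot": [0,0,0]},{"hand": -1,"linear": [0,-21,6],"rot": [0,0,0]},{"hand": -1,"linear": [0,-29,9.3],"rot": [0,0,0]},{"hand": -1,"linear": [0,-34,12.5],"rot": [0,0,0]},{"hand": -1,"linear": [0,-38.5,15.8],"rot": [0,0,0]},{"hand": -1,"linear": [0,-42.5,19.8],"rot": [0,0,0]},{"hand": -1,"linear": [0,-46.5,23.8],"rot": [0,0,0]},{"hand": -1,"linear": [0,-46.5,23.8],"rot": [0,0,0]}])

```text
t: 9.9
ee_pos: [0.5461, 0.0484, 0.1139]
tcp_rot: [-0.004, 0.666, 0.745, -0.004]
force: [1.3, -0.4, -0.9]
grip_width: -0.002
finger_force: 0.4
```

```bash
python3 - <<'E'
from h import *
where()
g=grab_frame("side");P=cloud(g);im=g["frame"];hsv=cv2.cvtColor(im,cv2.COLOR_BGR2HSV)
m=np.zeros(im.shape[:2],bool);m[140:240,270:390]=1
red=m&((hsv[...,0]<5)|(hsv[...,0]>174))&(hsv[...,1]>170)&(P[...,2]>.06)
Q=P[red]-AX;a=np.degrees(np.arctan2(Q@Z,Q@X));r=np.hypot(Q@X,Q@Z)
print(len(Q),np.median(a),np.median(r),np.median(Q@X),np.median(Q@Z))
rel(at(-.01,.11),0);rel(at(-.053,.11),0);rel(at(-.053,.055),0)
cv2.imwrite("pics/c4.png",g["frame"][90:290,200:450])
E
```

```text
bar angle 126.9887833944296 r 0.053670093220792595 y -0.007928830394608006 tilt -0.5852494849966006 F [ 1.27831455 -0.41039361 -0.89521793] w -0.001619491785107558 0.3846292197704315 q [-0.59  0.78  0.74  1.91 -0.75  0.76  0.7 ] t 9.9
88 139.84428539381122 0.06992606380590247 -0.053571671084826356 0.044978376994769614
lin [ -0.   21.6 -86.1] rot [-0.6 -0.1 -0.2]
lin [ -0.2 -21.4 -85.7] rot [-0.6 -0.1 -0.2]
lin [ -0.2 -20.8 -30.7] rot [-0.6 -0.1 -0.2]
```

View pics/c4.png

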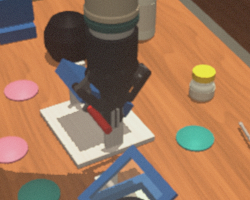

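The grip is at about 138°, at (98,118) in the crop. I'll back off, go over it, and push it down from above.

Emit:
servo_tool(targets=[{"hand": -1,"linear": [0,15,0],"rot": [0,0,0]},{"hand": -1,"linear": [0,20,-35],"rot": [0,0,0]},{"hand": -1,"linear": [0,20,-70],"rot": [-0.6,0,0]},{"hand": -1,"linear": [0,0,-86],"rot": [-0.6,0,0]},{"hand": -1,"linear": [0,-22,-86],"rot": [-0.6,0,0]},{"hand": -1,"linear": [0,-24,-60],"rot": [-0.6,0,0]},{"hand": -1,"linear": [0,-24,-38],"rot": [-0.6,0,0]},{"hand": -1,"linear": [0,-24,-32],"rot": [-0.6,0,0]},{"hand": -1,"linear": [0,-26,-26],"rot": [-0.6,0,0]},{"hand": -1,"linear": [0,-28,-20],"rot": [-0.6,0,0]},{"hand": -1,"linear": [0,-30,-14],"rot": [-0.6,0,0]},{"hand": -1,"linear": [0,-31,-8],"rot": [-0.6,0,0]}])

```text
t: 10.95
ee_pos: [0.5139, 0.0443, 0.1232]
tcp_rot: [-0.001, 0.667, 0.745, -0.0]
force: [-3.9, -0.3, 4.9]
grip_width: 0.003
finger_force: 2.6
```

```bash
python3 - <<'E'
from h import *
where();rel(at(-.065,.007),0)
E
```

```text
bar angle 141.13671424090063 r 0.08325787062051074 y -0.008243076310404966 tilt -0.13243778228417044 F [-3.92124802 -0.33589413  4.9188553 ] w 0.0026631690212665675 2.5902224332094193 q [-0.61  0.72  0.74  2.   -0.75  0.72  0.72] t 10.95
lin [ 0.2 -0.1 26.2] rot [-0.1 -0.1 -0.2]
```

Emit:
servo_tool(targets=[{"hand": -1,"linear": [0,0,5],"rot": [0,0,0]},{"hand": -1,"linear": [0,0,10],"rot": [0,0,0]},{"hand": -1,"linear": [0,0,15],"rot": [0,0,0]},{"hand": -1,"linear": [0,0,19],"rot": [0,0,0]},{"hand": -1,"linear": [0,0,23],"rot": [0,0,0]},{"hand": -1,"linear": [0,0,25],"rot": [0,0,0]},{"hand": -1,"linear": [0,0,27],"rot": [0,0,0]},{"hand": -1,"linear": [0,0,27],"rot": [0,0,0]}])

```text
t: 11.62
ee_pos: [0.5168, 0.0449, 0.0968]
tcp_rot: [0.0, 0.666, 0.746, 0.001]
force: [-3.9, -0.6, 9.0]
grip_width: 0.001
finger_force: 4.5
```

Emit:
servo_tool(targets=[{"hand": -1,"linear": [0,0,1],"rot": [0,0,0]},{"hand": -1,"linear": [0,0,1.5],"rot": [0,0,0]},{"hand": -1,"linear": [0,0,1.5],"rot": [0,0,0]},{"hand": -1,"linear": [0,0,1.5],"rot": [0,0,0]}])

```text
t: 11.95
ee_pos: [0.5168, 0.0449, 0.0965]
tcp_rot: [0.0, 0.667, 0.745, 0.002]
force: [-6.1, 0.1, 21.5]
grip_width: 0.001
finger_force: 10.7
```

```bash
python3 - <<'E'
from h import *
where()
E
```

```text
bar angle 157.65186332903156 r 0.067043655999224 y -0.00806079584846671 tilt 0.1947359826814137 F [-6.12863878  0.11687094 21.52725265] w 0.0008490264314111635 10.74402004480362 q [-0.58  0.76  0.69  2.02 -0.81  0.66  0.77] t 11.95
```

The grip is on its stop (21 N with no travel). I'll retreat upward and away, then check.

Emit:
servo_tool(targets=[{"hand": -1,"linear": [0,0,-5],"rot": [0,0,0]},{"hand": -1,"linear": [0,0,-40],"rot": [0,0,0]},{"hand": -1,"linear": [0,0,-80],"rot": [0,0,0]},{"hand": -1,"linear": [-30,0,-120],"rot": [0,0,0]},{"hand": -1,"linear": [-70,0,-130],"rot": [0,0,0]},{"hand": -1,"linear": [-110,0,-130],"rot": [0,0,0]},{"hand": -1,"linear": [-140,0,-130],"rot": [0,0,0]},{"hand": -1,"linear": [-140,0,-130],"rot": [0,0,0]},{"hand": -1,"linear": [-140,0,-130],"rot": [0,0,0]},{"hand": -1,"linear": [-140,0,-130],"rot": [0,0,0]}])

```text
t: 12.78
ee_pos: [0.5323, -0.0935, 0.2243]
tcp_rot: [0.0, 0.666, 0.746, 0.001]
force: [0.1, -0.2, 0.3]
grip_width: -0.001
finger_force: 0.0
```

```bash
python3 - <<'E'
from h import *
s=get_state();print(s["ee_pos"],s["force"],s["joint_velocities"].round(3))
f=grab_frame("top");P=cloud(f);im=f["frame"]
g=grab_frame("side");P2=cloud(g)
for P,im,b in((P,im,(150,370,150,340)),(P2,g["frame"],(240,400,140,260))):
    hsv=cv2.cvtColor(im,cv2.COLOR_BGR2HSV);m=np.zeros(im.shape[:2],bool);m[b[2]:b[3],b[0]:b[1]]=1
    red=m&((hsv[...,0]<5)|(hsv[...,0]>174))&(hsv[...,1]>170)&(P[...,2]>.05)&(P[...,2]<.2)
    Q=P[red]-AX;print(len(Q),np.median(Q@X),np.median(Q@Z),np.percentile(Q@Y,[5,95]))
    bl=m&(hsv[...,0]>100)&(hsv[...,0]<125)&(hsv[...,1]>120)&(P[...,2]<.2);Q=P[bl]-AX
    print("blue Z",np.nanpercentile(Q@Z,[1,25,50,75,99]))
cv2.imwrite("pics/c5.png",np.hstack([f["frame"][140:340,150:400],g["frame"][90:290,200:450]]))
E
```

```text
[ 0.53231736 -0.09352621  0.22426551] [ 0.08445804 -0.19648348  0.267457  ] [-0.03   0.003 -0.014  0.008  0.003  0.003  0.002]
298 -0.0643657661382801 0.006337497067553238 [-0.02876663  0.02872385]
blue Z [0.00988812 0.01590125 0.01675758 0.01760216 0.01958676]
187 -0.06677133999648051 0.005272484522927584 [-0.03188325  0.02681902]
blue Z [0.01301731 0.01487468 0.01556755 0.01634398 0.07048763]
```

View pics/c5.png

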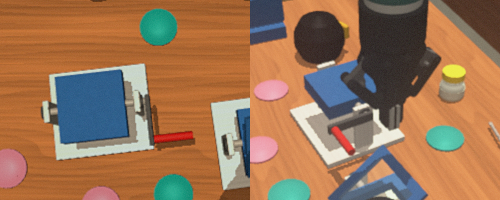

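The crop shows the case level and upside down, tray bottom up at (92,105), with the grip at (175,137) on the opposite side at axis height. The tray bottom measures +16 mm, as it should. The lid isn't hanging out below, and the robot is clear.

```bash
python3 - <<'E'
from plant import *
print(close_job())
E
```

```text
the job is handed in; nothing more can be done
None
```

The amber visor's case was pressed shut and turned upside down to its stop, the robot let go and moved clear, and I handed the job in at about 13 s; no verdict came back. A bad tilt partway briefly drove the wrist force to about 110 N (limit 120 N), so I finished the turn by pushing the handle.

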